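Read the red mooncake tin's label with the hand scanner

ROBOT

A 6-joint arm with a two-finger parallel gripper is mounted at the origin on the work surface. World frame = base frame: x ahead of the robot, y to its left, z up, the work surface at z = 0. Lengths are in m, angles in rad, forces in N, time in s.
With the tool pointing down it reaches from about 0.275 to 0.75 m from the base axis. Payload 10.2 kg.
Tool frame: the origin (TCP) lies at the very end of the fingers, on their centre line; the grasp point (between the pads) lies 19 mm behind it; z points along the fingers, y is the line along which they close (so a half turn about z gives the same grasp; the last joint's range is limited). The gripper opens to 88 mm and grips with 3 to 60 N. Pads are 18 mm wide; open, the fingers measure 123 mm over their backs; the gripper's body (75 mm by 187 mm) begins 45 mm behind the grasp point.
Start: joints at [0.925, 0.313, 1.498, -0, 1.331, -0.223], TCP at [0.215, 0.479, 0.239] pointing down, gripper open.
Joint ranges: [-2.94, 2.94], [-0.97, 2.17], [0.19, 2.56], [-1.23, 4.37], [0.02, 3.11], [-2.88, 2.88]. Speed limits (rad/s): [2.39, 2.39, 3.01, 3.14, 3.14, 3.14].

INTERFACE

Orientations are given as a unit quaternion [x, y, z, w].
In Python, from bench import arm gives the robot as it stands.
- The arm moves only by the shell command python3 -m crank 'ROWS' [FORCE]. ROWS is JSON, a list of rows, each an object with "delta_pos": the shift along the world's x, y, z each as a share of 0.025 m, from -1 to 1, a list of three; "twist": the turn about the world's z as a share of 5 degrees, from -1 to 1; "claw": the opening, from 0 (shut) to 1 (fully open). In form: [{"delta_pos": [dx, dy, dz], "twist": twist, "claw": claw}, ...]. A call has 1 to 12 rows; each row shifts and turns the commanded pose from where the row before left it; what a row does not reach is not made up. A row lasts 1/8 s, in which the tool goes at most 62.5 mm and 10.7 degrees, less where a joint would pass 70% of its speed; a pose out of reach is approached as far as the arm can. A call with a number of a shift or a turn outside -1 to 1 is refused whole. A call with a gripper value outside its range is refused whole. The fingers move at their own pace and stop on an object; FORCE is the grip in N (left out, the last holds). Time passes only in rows, so rows that do not move let the fingers close. It gives the time, the measured TCP pose, the force, the opening and the grip force at its end, in the units of the state.
- arm.read_state(): the state, without advancing time (a new reading comes with each control period).
- arm.read_camera(name): name is "scene" or "side" or "wrist"; returns the picture (400x640x3 uint8, red, green, blue); there is no depth.
- arm.get_calibration(name): a dict with "vfov" (degrees; the focal length in pixels is half the picture's height over the tangent of half this angle, whatever the lens; pixels are square), "cx", "cy" (the principal point, pixels), "xyz" and "attitude" of the camera in the world; the wrist camera has in their place "tool_from_camera" (4x4, takes a point from camera to tool coordinates, whose origin is the TCP and whose axes are the flange's). Camera axes: x right, y down, z forward; pixel columns grow to the right and rows downward; lengths in m; the calibration is good to about 2 mm. A picture is of the moment at which its call begins: read the wrist's pose just before it. get_calibration takes no time and is no camera call.
- arm.sign_off(): hands the job in; it is judged then, once.
The state is a dict: "time": time; "joint_positions": joint angles; "qvel": joint speeds; "tau": joint torques, N m; "tcp_pos": TCP position; "tcp_rot": TCP orientation; "contact_force": force on the tool from outside, world axes, zero at the start; "ft_torque": the same for the moment, N m; "width": finger opening in m; "grasp_force": force on a finger pad.
Only numpy, scipy, OpenCV 4.12 (cv2) and the standard library are available. Lean on these libraries where they do the work, as an engineer would, in place of code of your own. Each camera call takes 0.05 s, during which the arm holds its last target. There are 200 camera calls.

TASK

Pick up the hand scanner, aim it at the barcode label of the red mooncake tin and hold it steady there for a second, without stopping on another tin's label. Then stand the scanner upright on its blue mat again, setting it down before letting go, and leave the tins and everything else where they are.

Things in the scene. Friction and masses are not known exactly. Their poses are not given: they have to be found in the camera images.
- scanner: yellow and black hand scanner, 0.22 kg, standing on its foot on the mat. Origin: centre of the foot's underside; z up, x the way it looks. Foot 70 x 60 mm (x, y), 12 mm high; handle 30 x 32 mm; yellow head on top, the part to grip: 56 mm long (x from -24 to +32 mm), 40 mm wide in y, from 92 to 132 mm above the origin; a snout as wide points forward and 45 degrees down.
- scanner_window (a point): centre of the dark red window at the snout's end, 48.5 mm ahead (+x) of the scanner's origin and 87.5 mm above it. Its x axis is the beam: forward and 45 degrees down when the scanner is upright; y as the scanner's y.
- label_red (a point): centre of the paper barcode label (34 x 44 mm) on the red tin, on the side of the octagonal rim that faces up and to the front at 45 degrees. Axes: x straight out of the label, to the rack's front (-x) and up, z up along the slope. About 128 mm above the shelf board.
- label_blue (a point): centre of the paper barcode label (34 x 44 mm) on the blue tin, on the side of the octagonal rim that faces up and to the front at 45 degrees. Axes: x straight out of the label, to the rack's front (-x) and up, z up along the slope. About 128 mm above the shelf board.
- label_green (a point): centre of the paper barcode label (34 x 44 mm) on the green tin, on the side of the octagonal rim that faces up and to the front at 45 degrees. Axes: x straight out of the label, to the rack's front (-x) and up, z up along the slope. About 128 mm above the shelf board.
- tin_red: red octagonal metal tin with a brass lid edge, 140 mm across flats, 50 mm thick, loose, standing upright in one of the rack's three slots (which one varies). Origin: centre of its underside; x and y as the rack's; top 140 mm above the origin.
- tin_blue: blue octagonal metal tin with a steel lid edge, 140 mm across flats, 50 mm thick, loose, standing upright in one of the rack's three slots (which one varies). Origin: centre of its underside; x and y as the rack's; top 140 mm above the origin.
- tin_green: green octagonal metal tin with a brass lid edge, 140 mm across flats, 50 mm thick, loose, standing upright in one of the rack's three slots (which one varies). Origin: centre of its underside; x and y as the rack's; top 140 mm above the origin.
- rack: grey plastic rack, fixed, 112 x 204 mm, with three slots side by side along its y (64 mm apart) between 66 mm high dividers. Origin: centre of its underside; its front with the labels faces its -x.
- mat: blue rubber mat, fixed, 110 x 110 x 4 mm, the scanner's place. Origin: centre of its underside.
- jar: bystander: empty glass jar, loose, 80 mm wide, 105 mm high. Origin: centre of its underside.
- tong: bystander: stainless steel serving tong lying flat, loose, about 240 mm long, up to 46 mm wide, 22 mm high. Origin: middle, on the board; x along it.
- lantern_handle: bystander: red plastic lantern handle with a wire hook, loose, lying flat, 305 mm long, 18 mm high. Origin: middle of the rod, on the board; x along it towards the hook.

How it is judged:
By the outcome, as a careful person would: the job done as asked, in the order asked, and still so for the second after the job is handed in, with the robot touching nothing.
It also fails if it takes over 56 s, if anything falls off the work surface, if the arm or the gripper's body presses on something with over 40 N, if the wrist force passes 120 N, or if a joint passes its speed limit or range.

## Working session

There is one attempt and no reset: what is moved stays moved. The work goes in short steps, Python scripts to look and compute and a shell command to move; the robot and the scene stay as the last step left them, time stands still between calls to the robot, and variables do not carry over. Pictures are saved under pics/ and viewed, at most 10 in all, crops included, and the job is handed in when it is done.

```bash
mkdir -p pics; python3 - <<'E'
from bench import arm
import cv2
for n in ("scene","side"):
    im=arm.read_camera(n); cv2.imwrite(f"pics/{n}0.png",cv2.cvtColor(im,cv2.COLOR_RGB2BGR))
    print(n,arm.get_calibration(n))
print(arm.get_calibration("wrist"))
s=arm.read_state();print(s)
E
```

```text
scene {'vfov': 44.658143451504394, 'cx': 320.3592128033471, 'cy': 212.11884819053392, 'xyz': array([ 1.18616632, -0.30556329,  1.19307517]), 'attitude': array([ 0.83450565,  0.47463231, -0.14409401, -0.23991959])}
side {'vfov': 53.820873970157244, 'cx': 314.9160143668423, 'cy': 192.43949500310686, 'xyz': array([ 0.37501629, -0.72350516,  0.57183408]), 'attitude': array([ 0.86500837, -0.10785387,  0.06703196, -0.48542227])}
{'vfov': 68.66874067444871, 'cx': 318.9090527294964, 'cy': 197.34286431098462, 'tool_from_camera': array([[-1.77561887e-03, -9.53778304e-01, -3.00505898e-01,
         7.70529178e-02],
       [ 9.99998423e-01, -1.70149736e-03, -5.08358752e-04,
        -5.37059812e-04],
       [-2.64484456e-05, -3.00506327e-01,  9.53779821e-01,
        -1.46007842e-01],
       [ 0.00000000e+00,  0.00000000e+00,  0.00000000e+00,
         1.00000000e+00]])}
{'time': 0.1, 'joint_positions': array([ 9.24587614e-01,  3.13356175e-01,  1.49829426e+00, -1.71167194e-05,
        1.33101837e+00, -2.23384052e-01]), 'qvel': array([-0.00145422, -0.00025582, -0.00349439, -0.00011644,  0.00176531,
       -0.00143699]), 'tau': array([ 3.48753245e-03, -4.02821195e+01, -2.52643239e+01,  6.95874193e-02,
        3.42487916e-02, -6.69320070e-05]), 'tcp_pos': array([0.21530921, 0.47859534, 0.23826285]), 'tcp_rot': array([ 2.09838972e-01,  9.77735811e-01, -4.91508440e-04, -2.19110548e-04]), 'contact_force': array([ 0.44211044, -1.06559336, -0.07281042]), 'ft_torque': array([-0.03065072, -0.01444885, -0.02318381]), 'grasp_force': 0.0, 'width': 0.08827575789290223}
```

View pics/scene0.png

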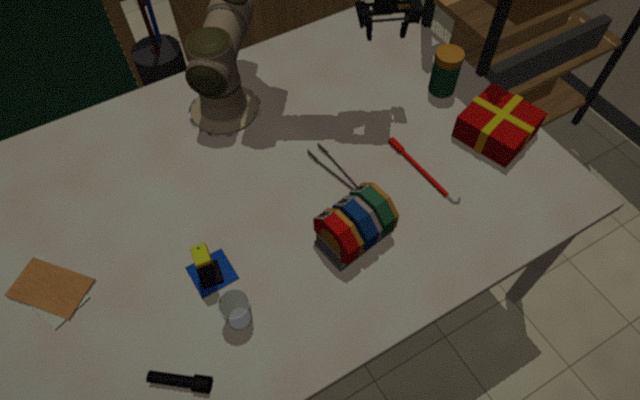

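View pics/side0.png

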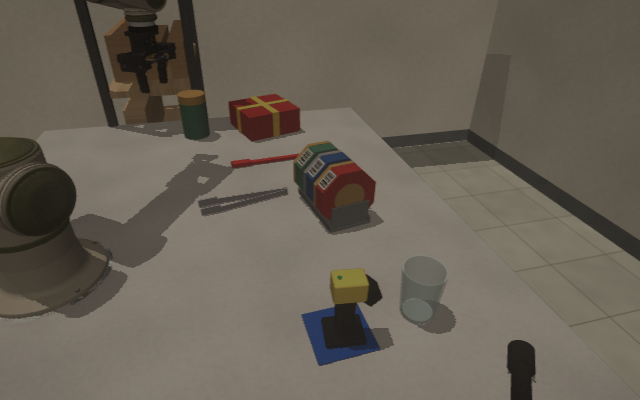

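The scene view shows the scanner head at about (202,255) on the mat at (212,272). The rack is at (357,225) with red nearest the scanner, and the jar is at (236,310). The side view shows the scanner head at (350,285), the red label at (327,180) and the jar at (422,290). Next I'll enlarge both for accurate pixels.

```bash
cat > h.py <<'E'
import numpy as np, cv2
from scipy.spatial.transform import Rotation as R
from bench import arm
def cam(n):
    c=arm.get_calibration(n); f=200/np.tan(np.radians(c['vfov']/2))
    return f,c['cx'],c['cy'],R.from_quat(c['attitude']).as_matrix(),np.array(c['xyz'])
def proj(n,p):
    f,cx,cy,M,t=cam(n); q=(np.atleast_2d(p)-t)@M; return np.c_[cx+f*q[:,0]/q[:,2],cy+f*q[:,1]/q[:,2]]
def ray(n,uv):
    f,cx,cy,M,t=cam(n); d=M@[(uv[0]-cx)/f,(uv[1]-cy)/f,1]; return t,d/np.linalg.norm(d)
def tri(a,b):
    A=[];B=[]
    for n,uv in (("scene",a),("side",b)):
        t,d=ray(n,uv); P=np.eye(3)-np.outer(d,d); A.append(P);B.append(P@t)
    x=np.linalg.lstsq(np.vstack(A),np.hstack(B),rcond=None)[0]
    return x,[np.linalg.norm(P@x-b) for P,b in zip(A,B)]
def onplane(n,uv,z):
    t,d=ray(n,uv); return t+d*(z-t[2])/d[2]
E
python3 - <<'E'
from h import *
def crop(n,x,y,w,h,k): 
    im=cv2.imread(f"pics/{n}0.png")[y:y+h,x:x+w]; im=cv2.resize(im,None,fx=k,fy=k,interpolation=cv2.INTER_CUBIC)
    im=cv2.convertScaleAbs(im,alpha=1.6)
    for i in range(0,w,10): cv2.line(im,(i*k,0),(i*k,6 if i%50 else 14),(255,255,255),1)
    for i in range(0,h,10): cv2.line(im,(0,i*k),(6 if i%50 else 14,i*k),(255,255,255),1)
    return im
a=crop("scene",170,230,90,100,5);b=crop("side",295,255,90,115,5)
o=np.zeros((600,800,3),np.uint8);o[:500,:400]=a[:,:400];o[:575,400:800]=b[:,:400];cv2.imwrite("pics/c1.png",o)
a=crop("scene",305,170,100,100,4);b=crop("side",285,135,100,100,4)
o=np.hstack([a,b]);cv2.imwrite("pics/c2.png",o)
E
```

```text
(no output)
```

View pics/c1.png

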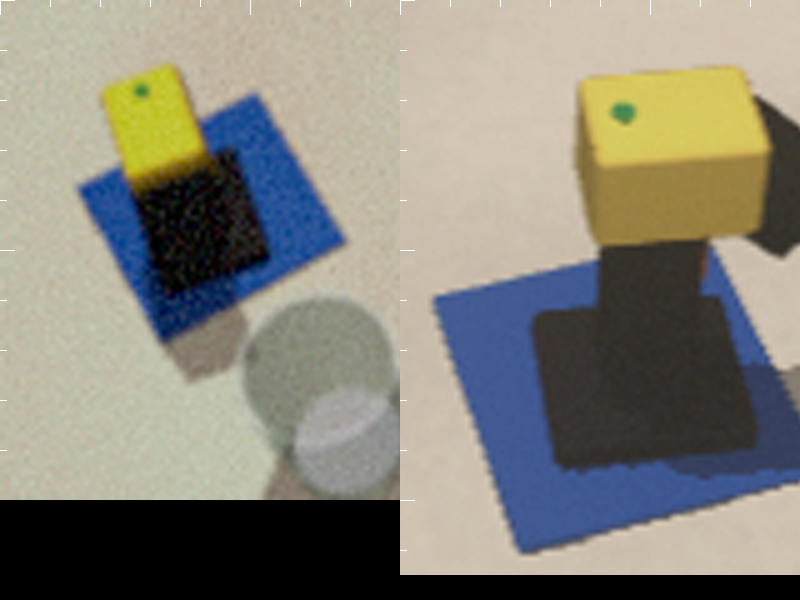

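View pics/c2.png

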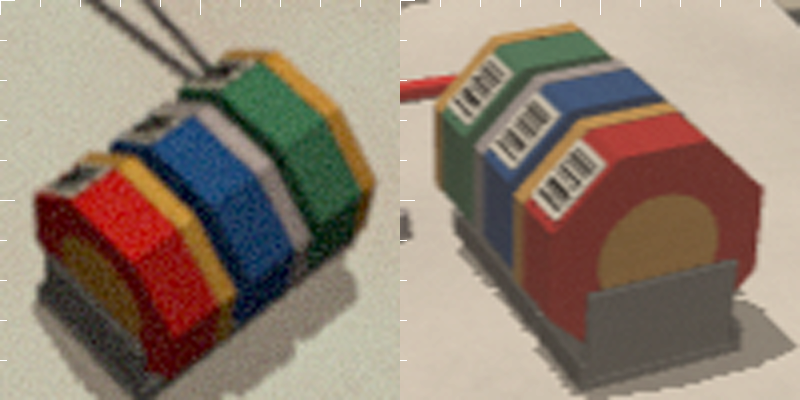

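The crops show the scanner head's top corners, the green dot at scene (198.2,248.0) and side (339.6,277.4), and the mat corners. The red label is at scene (324,214.5) and side (326.8,179.8). I'll triangulate these.

```bash
python3 - <<'E'
from h import *
np.set_printoptions(precision=4,suppress=True)
S=lambda x,y:(170+x/5,230+y/5); D=lambda x,y:(295+(x-400)/5,255+y/5)
S2=lambda x,y:(305+x/4,170+y/4); D2=lambda x,y:(285+(x-400)/4,135+y/4)
for n,a,b in [("dot",S(141,90),D(623,112)),("back+y",S(176,66),D(583,80)),("back-y",S(102,93),D(598,163)),("fr+y",S(206,155),D(742,67)),("fr-y",S(130,175),D(768,150)),
 ("mat A",S(258,93),D(720,245)),("mat back-y",S(78,187),D(435,297)),("mat fr-y",S(163,342),D(522,553)),("mat",S(345,242),D(806,480)),
 ("Lred",S2(77,178),D2(567,179)),("Lblue",S2(155,126),D2(526,131)),("Lgreen",S2(225,74),D2(481,88))]: print(n,*tri(a,b))
for n in [(435,297),(522,553),(806,480),(720,245)]: print("mat side",onplane("side",D(*n),.004))
for n in [(78,187),(258,93),(345,242),(163,342)]: print("mat scene",onplane("scene",S(*n),.004))
for n in [(533,313),(557,467),(755,447),(722,297)]: print("foot top side",onplane("side",D(*n),.016))
# rack bottom edges (side): front-near, back-near corner; front-far
for n in [(583,390),(739,347),(455,232)]: print("rack",onplane("side",D2(*n),0.0))
# jar base/top
print("jar rim",onplane("scene",S(320,370),.105),onplane("scene",S(347,440),0.0))
E
```

```text
dot [ 0.5336 -0.2871  0.1341] [np.float64(0.00036282100345251094), np.float64(0.00036282100345204045)]
back+y [ 0.5271 -0.2663  0.1301] [np.float64(9.013804511570094e-05), np.float64(9.013804511552255e-05)]
back-y [ 0.5215 -0.3035  0.1298] [np.float64(0.000829894518694602), np.float64(0.0008298945186947202)]
fr+y [ 0.58   -0.2731  0.1298] [np.float64(0.0005717935044229861), np.float64(0.000571793504423183)]
fr-y [ 0.5731 -0.3104  0.1312] [np.float64(0.0010242080110195969), np.float64(0.001024208011018879)]
mat A [ 0.5546 -0.2582  0.0712] [np.float64(0.033124591890270415), np.float64(0.033124591890270214)]
mat back-y [ 0.4941 -0.3157  0.0625] [np.float64(0.0336767158604739), np.float64(0.033676715860473924)]
mat fr-y [ 0.5261 -0.3128 -0.0845] [np.float64(0.03351725753433345), np.float64(0.033517257534333315)]
mat [ 0.5931 -0.2558 -0.0585] [np.float64(0.04170108599285346), np.float64(0.041701085992853514)]
Lred [0.6051 0.033  0.1257] [np.float64(3.591232326543892e-05), np.float64(3.5912323265868377e-05)]
Lblue [0.5971 0.0975 0.1253] [np.float64(0.0006790462318649928), np.float64(0.000679046231865268)]
Lgreen [0.5847 0.1606 0.1249] [np.float64(0.00017607554792305874), np.float64(0.0001760755479228677)]
mat side [ 0.4846 -0.2334  0.004 ]
mat side [ 0.4881 -0.3426  0.004 ]
mat side [ 0.5874 -0.3395  0.004 ]
mat side [ 0.595 -0.235  0.004]
mat scene [ 0.4909 -0.3373  0.004 ]
mat scene [ 0.4883 -0.2294  0.004 ]
mat scene [ 0.5949 -0.2267  0.004 ]
mat scene [ 0.5977 -0.333   0.004 ]
foot top side [ 0.5145 -0.2593  0.016 ]
foot top side [ 0.5052 -0.323   0.016 ]
foot top side [ 0.5712 -0.3316  0.016 ]
foot top side [ 0.5826 -0.2688  0.016 ]
rack [ 0.6082 -0.0029  0.    ]
rack [0.7154 0.0164 0.    ]
rack [0.5733 0.1922 0.    ]
jar rim [ 0.6991 -0.2722  0.105 ] [ 0.6937 -0.2732 -0.    ]
```

Triangulation is consistent. The scanner is at about (0.546,-0.289) with yaw about -8°, the rack yaw is about +10°, and the red label is at (0.605,0.033,0.126). I'll move to hover over the scanner.

```bash
python3 -m crank '[{"delta_pos":[0.43,-0.99,0],"twist":0.11,"claw":1},{"delta_pos":[0.43,-0.99,0],"twist":0.11,"claw":1},{"delta_pos":[0.43,-0.99,0],"twist":0.11,"claw":1},{"delta_pos":[0.43,-0.99,0],"twist":0.11,"claw":1},{"delta_pos":[0.43,-0.99,0],"twist":0.11,"claw":1},{"delta_pos":[0.43,-0.99,0],"twist":0.11,"claw":1},{"delta_pos":[0.43,-0.99,0],"twist":0.11,"claw":1},{"delta_pos":[0.43,-0.99,0],"twist":0.11,"claw":1},{"delta_pos":[0.43,-0.99,0],"twist":0.11,"claw":1},{"delta_pos":[0.43,-0.99,0],"twist":0.11,"claw":1},{"delta_pos":[0.43,-0.99,0],"twist":0.11,"claw":1},{"delta_pos":[0.43,-0.99,0],"twist":0.11,"claw":1}]'
python3 -m crank '[{"delta_pos":[0.43,-0.99,0],"twist":0.11,"claw":1},{"delta_pos":[0.43,-0.99,0],"twist":0.11,"claw":1},{"delta_pos":[0.43,-0.99,0],"twist":0.11,"claw":1},{"delta_pos":[0.43,-0.99,0],"twist":0.11,"claw":1},{"delta_pos":[0.43,-0.99,0],"twist":0.11,"claw":1},{"delta_pos":[0.43,-0.99,0],"twist":0.11,"claw":1},{"delta_pos":[0.43,-0.99,0],"twist":0.11,"claw":1},{"delta_pos":[0.43,-0.99,0],"twist":0.11,"claw":1}]'
python3 - <<'E'
from h import *
s=arm.read_state();print(s['tcp_pos'],s['tcp_rot'])
im=arm.read_camera("wrist");cv2.imwrite("pics/w0.png",cv2.cvtColor(im,cv2.COLOR_RGB2BGR));np.savez("w0.npz",p=s['tcp_pos'],q=s['tcp_rot'])
E
python3 -m crank '[{"delta_pos":[0.43,-0.99,0],"twist":0.11,"claw":1},{"delta_pos":[0.43,-0.99,0],"twist":0.11,"claw":1},{"delta_pos":[0.43,-0.99,0],"twist":0.11,"claw":1},{"delta_pos":[0.43,-0.99,0],"twist":0.11,"claw":1},{"delta_pos":[0.43,-0.99,0],"twist":0.11,"claw":1},{"delta_pos":[0.43,-0.99,0],"twist":0.11,"claw":1},{"delta_pos":[0.43,-0.99,0],"twist":0.11,"claw":1},{"delta_pos":[0.43,-0.99,0],"twist":0.11,"claw":1},{"delta_pos":[0.43,-0.99,0],"twist":0.11,"claw":1},{"delta_pos":[0.43,-0.99,0],"twist":0.11,"claw":1},{"delta_pos":[0.43,-0.99,0],"twist":0.11,"claw":1},{"delta_pos":[0,0,0],"twist":0,"claw":1}]'
python3 - <<'E'
from h import *
s=arm.read_state();print(s['tcp_pos'],s['tcp_rot'],s['joint_positions'])
im=arm.read_camera("wrist");np.savez("w1.npz",p=s['tcp_pos'],q=s['tcp_rot']);im=cv2.cvtColor(im,cv2.COLOR_RGB2BGR);cv2.imwrite("pics/w1.png",im)
a=cv2.imread("pics/w0.png");cv2.imwrite("pics/w01.png",cv2.resize(np.vstack([a,im]),(480,600),interpolation=cv2.INTER_AREA))
E
```

```text
time: 1.6
tcp_pos: [0.3446, 0.1809, 0.2386]
tcp_rot: [0.153, 0.988, -0.0, -0.0]
contact_force: [0.1, 0.9, 0.1]
width: 0.0881
grasp_force: 0.0
time: 2.6
tcp_pos: [0.4306, -0.017, 0.2385]
tcp_rot: [0.115, 0.993, 0.0, -0.0]
contact_force: [0.2, 0.3, 1.0]
width: 0.088
grasp_force: 0.0
[ 0.4305761  -0.01704958  0.23852507] [ 1.1501946e-01  9.9336321e-01  3.9687441e-05 -2.3580721e-04]
time: 4.15
tcp_pos: [0.5487, -0.2891, 0.2377]
tcp_rot: [0.063, 0.998, 0.0, -0.001]
contact_force: [0.4, 0.5, 0.1]
width: 0.088
grasp_force: 0.0
[ 0.54867422 -0.28908518  0.23769274] [ 6.32560401e-02  9.97997082e-01  4.10547535e-04 -5.74285897e-04] [-6.73570630e-01  5.28966458e-01  1.18327752e+00  1.47898618e-05
  1.43076048e+00 -2.11777240e+00]
```

View pics/w1.png

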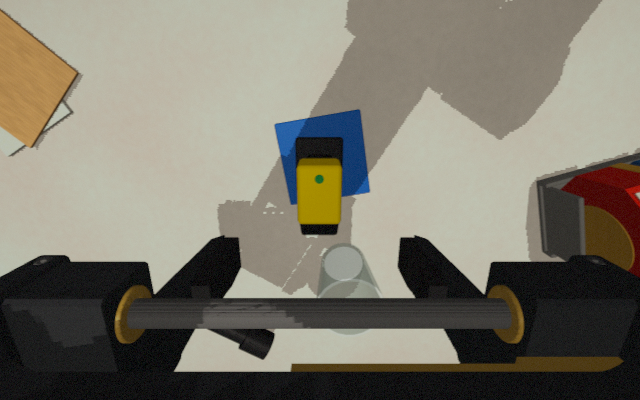

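View pics/w0.png

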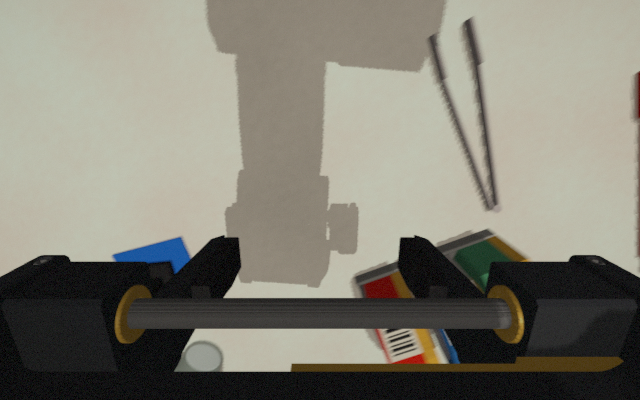

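w1 shows the scanner head at x 298–341, y 158–224, symmetric and aligned with the fingers, with the green dot at (319.5,179.5). w0 shows the red label at about (401,344). I'll compute the refined positions.

```bash
cat >> h.py <<'E'
def wray(f,uv):
    d=np.load(f); c=arm.get_calibration("wrist"); fo=200/np.tan(np.radians(c['vfov']/2)); T=c['tool_from_camera']
    M=R.from_quat(d['q']).as_matrix(); v=M@T[:3,:3]@[(uv[0]-c['cx'])/fo,(uv[1]-c['cy'])/fo,1]
    return d['p']+M@T[:3,3],v/np.linalg.norm(v)
def trir(rays):
    A=[np.eye(3)-np.outer(d,d) for t,d in rays];B=[P@t for P,(t,d) in zip(A,rays)]
    x=np.linalg.lstsq(np.vstack(A),np.hstack(B),rcond=None)[0]; return x,[round(1e3*np.linalg.norm(P@x-b),1) for P,b in zip(A,B)]
E
python3 - <<'E'
from h import *
np.set_printoptions(precision=4,suppress=True)
pl=lambda r,z: r[0]+r[1]*(z-r[0][2])/r[1][2]
dot=[ray("scene",(198.2,248)),ray("side",(339.6,277.4)),wray("w1.npz",(319.5,179.5))]
print("dot all",*trir(dot),"side+w",*trir(dot[1:]))
for uv in [(299,158),(341,158),(341.5,224),(297.5,224)]: print("head",pl(wray("w1.npz",uv),.136))
for uv in [(275,124),(360,110),(370,192),(292,204)]: print("mat",pl(wray("w1.npz",uv),.004))
for uv in [(297,138),(343,138)]: print("foot",pl(wray("w1.npz",uv),.016))
L=[ray("scene",(324.2,214.5)),ray("side",(326.75,179.75)),wray("w0.npz",(401,344))]
print("L",*trir(L),*trir(L[1:]))
r=proj("side",[[.605,.033,.126]]);print(r)
E
```

```text
dot all [ 0.5336 -0.2872  0.1342] [np.float64(0.5), np.float64(0.3), np.float64(0.2)] side+w [ 0.5337 -0.2875  0.1341] [np.float64(0.1), np.float64(0.1)]
head [ 0.5123 -0.3023  0.136 ]
head [ 0.5168 -0.2668  0.136 ]
head [ 0.5772 -0.2728  0.136 ]
head [ 0.572  -0.3126  0.136 ]
mat [ 0.4872 -0.3377  0.004 ]
mat [ 0.484 -0.23   0.004]
mat [ 0.5917 -0.2257  0.004 ]
mat [ 0.5951 -0.333   0.004 ]
foot [ 0.5068 -0.3118  0.016 ]
foot [ 0.5141 -0.2553  0.016 ]
L [0.6076 0.0296 0.1314] [np.float64(1.6), np.float64(5.1), np.float64(4.5)] [0.6063 0.0279 0.1326] [np.float64(4.7), np.float64(4.7)]
[[326.7179 179.6297]]
```

The dot agrees from all three views (z 0.134), and the TCP is centred over the head. I'll descend and grip.

```bash
python3 -m crank '[{"delta_pos":[0,0,-1],"twist":0,"claw":1},{"delta_pos":[0,0,-1],"twist":0,"claw":1},{"delta_pos":[0,0,-1],"twist":0,"claw":1},{"delta_pos":[0,0,-1],"twist":0,"claw":1},{"delta_pos":[0,0,-1],"twist":0,"claw":1},{"delta_pos":[0,0,-0.45],"twist":0,"claw":1},{"delta_pos":[0,0,0],"twist":0,"claw":1},{"delta_pos":[0,0,0],"twist":0,"claw":1}]'
python3 -m crank '[{"delta_pos":[0,0,0],"twist":0,"claw":0},{"delta_pos":[0,0,0],"twist":0,"claw":0},{"delta_pos":[0,0,0],"twist":0,"claw":0},{"delta_pos":[0,0,0],"twist":0,"claw":0},{"delta_pos":[0,0,0],"twist":0,"claw":0},{"delta_pos":[0,0,0],"twist":0,"claw":0},{"delta_pos":[0,0,0],"twist":0,"claw":0},{"delta_pos":[0,0,0],"twist":0,"claw":0}]' 25
```

```text
time: 5.2
tcp_pos: [0.5491, -0.2885, 0.1036]
tcp_rot: [0.062, 0.998, -0.0, 0.001]
contact_force: [0.4, 0.6, 1.0]
width: 0.0881
grasp_force: 0.0
time: 6.2
tcp_pos: [0.5487, -0.2885, 0.1025]
tcp_rot: [0.063, 0.998, -0.0, 0.0]
contact_force: [0.3, -0.6, -0.5]
width: 0.0395
grasp_force: 25.0
```

```bash
python3 -m crank '[{"delta_pos":[0,0,0.4],"twist":0,"claw":0},{"delta_pos":[0,0,0.8],"twist":0,"claw":0},{"delta_pos":[0,0,1],"twist":0,"claw":0},{"delta_pos":[0,0,1],"twist":0,"claw":0},{"delta_pos":[0,0,0.8],"twist":0,"claw":0}]' && python3 -m crank '[{"delta_pos":[-0.11,0.76,-0.02],"twist":0.22,"claw":0},{"delta_pos":[-0.11,0.76,-0.02],"twist":0.22,"claw":0},{"delta_pos":[-0.11,0.76,-0.02],"twist":0.22,"claw":0},{"delta_pos":[-0.11,0.76,-0.02],"twist":0.22,"claw":0},{"delta_pos":[-0.11,0.76,-0.02],"twist":0.22,"claw":0},{"delta_pos":[-0.11,0.76,-0.02],"twist":0.22,"claw":0},{"delta_pos":[-0.11,0.76,-0.02],"twist":0.22,"claw":0},{"delta_pos":[-0.11,0.76,-0.02],"twist":0.22,"claw":0},{"delta_pos":[-0.11,0.76,-0.02],"twist":0.22,"claw":0},{"delta_pos":[-0.11,0.76,-0.02],"twist":0.22,"claw":0},{"delta_pos":[-0.11,0.6,-0.02],"twist":0.22,"claw":0},{"delta_pos":[0,0,0],"twist":0,"claw":0}]'
python3 - <<'E'
from h import *
s=arm.read_state();print(s['tcp_pos'],s['tcp_rot'],s['joint_positions'])
a=[]
for n,x,y in (("scene",250,150),("side",270,90)):
    im=cv2.cvtColor(arm.read_camera(n),cv2.COLOR_RGB2BGR);cv2.imwrite(f"pics/{n}1.png",im)
    c=cv2.resize(im[y:y+130,x:x+130],None,fx=3,fy=3,interpolation=cv2.INTER_CUBIC);a.append(cv2.convertScaleAbs(c,alpha=1.5))
cv2.imwrite("pics/c3.png",np.hstack(a))
E
```

```text
time: 6.82
tcp_pos: [0.5487, -0.2884, 0.204]
tcp_rot: [0.063, 0.998, -0.0, 0.0]
contact_force: [1.0, -0.4, -2.5]
width: 0.0399
grasp_force: 25.0
time: 8.32
tcp_pos: [0.5183, -0.0825, 0.197]
tcp_rot: [-0.044, 0.999, -0.0, -0.0]
contact_force: [0.5, -0.5, -1.5]
width: 0.0398
grasp_force: 25.0
[ 0.51831993 -0.08253071  0.19704282] [-4.37812030e-02  9.99041143e-01 -1.60457068e-05 -9.18702942e-06] [-3.81325996e-01  3.48470813e-01  1.56115087e+00 -3.90320444e-05
  1.23197447e+00 -2.03969975e+00]
```

View pics/c3.png

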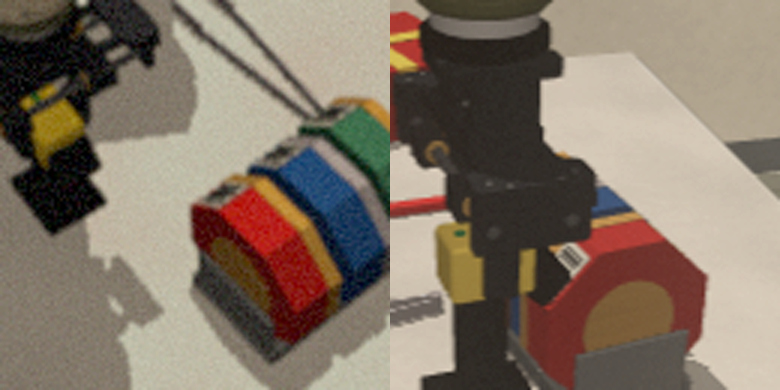

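The scanner hangs upright with the beam below and to the side of the red tin, and the tins are unmoved. I'll close in on the label and hold.

```bash
python3 -m crank '[{"delta_pos":[-0.11,0.78,0],"twist":0.2,"claw":0},{"delta_pos":[-0.11,0.78,0],"twist":0.2,"claw":0},{"delta_pos":[-0.11,0.78,0],"twist":0.2,"claw":0},{"delta_pos":[-0.11,0.78,-0.05],"twist":0.2,"claw":0},{"delta_pos":[-0.1,0.5,-0.05],"twist":0.2,"claw":0},{"delta_pos":[0,0.3,0],"twist":0,"claw":0},{"delta_pos":[0,0,0],"twist":0,"claw":0},{"delta_pos":[0,0,0],"twist":0,"claw":0}]'
python3 - <<'E'
from h import *
s=arm.read_state();p=s['tcp_pos'];y=R.from_quat(s['tcp_rot']).as_matrix()[:2,1];f=np.array([y[1],-y[0],0])
w=p+f*.0445+[0,0,-.011]; L=np.array([.605,.033,.127]); b=(f+[0,0,-1])/2**.5; d=L-w; k=d@b
print(p,"yaw",np.degrees(np.arctan2(f[1],f[0])),"window",w,"dist",k,"miss",d-k*b)
a=[]
for n,x,y in (("scene",270,140),("side",270,90)):
    im=cv2.cvtColor(arm.read_camera(n),cv2.COLOR_RGB2BGR)
    c=cv2.resize(im[y:y+130,x:x+130],None,fx=3,fy=3,interpolation=cv2.INTER_CUBIC);a.append(cv2.convertScaleAbs(c,alpha=1.5))
cv2.imwrite("pics/c4.png",np.hstack(a))
E
```

```text
time: 9.43
tcp_pos: [0.5051, 0.0141, 0.1945]
tcp_rot: [-0.086, 0.996, -0.0, 0.0]
contact_force: [0.3, 0.6, -2.3]
width: 0.0401
grasp_force: 25.0
[0.50506216 0.01414843 0.19447387] yaw 9.899158167202907 window [0.54889963 0.02179863 0.18347387] dist 0.08037306883217725 miss [0.00011415 0.00143106 0.00035847]
```

View pics/c4.png

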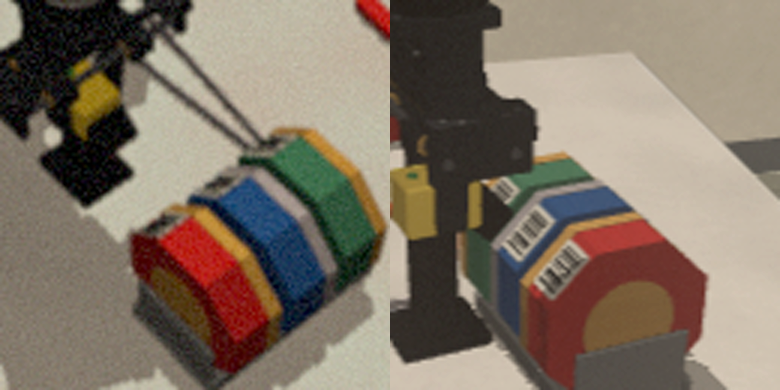

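Both views show the scanner upright with its window facing the red label, about 80 mm away, and a computed miss of about 1.4 mm. I'll trim that and hold for 2 s.

```bash
python3 -m crank '[{"delta_pos":[0,0.06,0],"twist":0,"claw":0},{"delta_pos":[0,0,0],"twist":0,"claw":0},{"delta_pos":[0,0,0],"twist":0,"claw":0},{"delta_pos":[0,0,0],"twist":0,"claw":0},{"delta_pos":[0,0,0],"twist":0,"claw":0},{"delta_pos":[0,0,0],"twist":0,"claw":0},{"delta_pos":[0,0,0],"twist":0,"claw":0},{"delta_pos":[0,0,0],"twist":0,"claw":0},{"delta_pos":[0,0,0],"twist":0,"claw":0},{"delta_pos":[0,0,0],"twist":0,"claw":0},{"delta_pos":[0,0,0],"twist":0,"claw":0},{"delta_pos":[0,0,0],"twist":0,"claw":0}]' && python3 -m crank '[{"delta_pos":[0,0,0],"twist":0,"claw":0},{"delta_pos":[0,0,0],"twist":0,"claw":0},{"delta_pos":[0,0,0],"twist":0,"claw":0},{"delta_pos":[0,0,0],"twist":0,"claw":0}]'
```

```text
time: 11.02
tcp_pos: [0.5049, 0.016, 0.1944]
tcp_rot: [-0.086, 0.996, 0.0, -0.0]
contact_force: [-0.4, 0.2, -2.2]
width: 0.04
grasp_force: 25.0
time: 11.52
tcp_pos: [0.5049, 0.016, 0.1945]
tcp_rot: [-0.086, 0.996, 0.0, -0.0]
contact_force: [-0.5, 0.2, -2.2]
width: 0.0401
grasp_force: 25.0
```

```bash
python3 -m crank '[{"delta_pos":[0,-0.5,0],"twist":-0.1,"claw":0},{"delta_pos":[0.1,-0.75,0],"twist":-0.1,"claw":0},{"delta_pos":[0.1,-0.75,0],"twist":-0.1,"claw":0},{"delta_pos":[0.1,-0.75,0],"twist":-0.1,"claw":0},{"delta_pos":[0.1,-0.75,0],"twist":-0.1,"claw":0},{"delta_pos":[0.1,-0.75,0],"twist":-0.1,"claw":0},{"delta_pos":[0.1,-0.75,0],"twist":-0.1,"claw":0},{"delta_pos":[0.1,-0.75,0],"twist":-0.1,"claw":0},{"delta_pos":[0.1,-0.75,0],"twist":-0.1,"claw":0},{"delta_pos":[0.1,-0.75,0],"twist":-0.1,"claw":0},{"delta_pos":[0.1,-0.75,0],"twist":-0.1,"claw":0}]' && python3 -m crank '[{"delta_pos":[0.1,-0.75,0],"twist":-0.1,"claw":0},{"delta_pos":[0.1,-0.75,0],"twist":-0.1,"claw":0},{"delta_pos":[0.1,-0.75,0],"twist":-0.1,"claw":0},{"delta_pos":[0.1,-0.75,0],"twist":-0.1,"claw":0},{"delta_pos":[0.1,-0.75,0],"twist":-0.1,"claw":0},{"delta_pos":[0.1,-0.25,0],"twist":-0.1,"claw":0},{"delta_pos":[0,0,-0.6],"twist":0,"claw":0},{"delta_pos":[0,0,-0.9],"twist":0,"claw":0},{"delta_pos":[0,0,-0.9],"twist":0,"claw":0},{"delta_pos":[0,0,-0.6],"twist":0,"claw":0},{"delta_pos":[0,0,-0.2],"twist":0,"claw":0},{"delta_pos":[0,0,0],"twist":0,"claw":0}]'
```

```text
time: 12.9
tcp_pos: [0.5301, -0.1852, 0.1944]
tcp_rot: [-0.038, 0.999, 0.0, 0.0]
contact_force: [0.3, -0.2, -2.2]
width: 0.0397
grasp_force: 25.0
time: 14.4
tcp_pos: [0.545, -0.2839, 0.1146]
tcp_rot: [-0.013, 1.0, -0.0, 0.0]
contact_force: [1.3, 0.9, -1.8]
width: 0.0394
grasp_force: 25.0
```

Next come small steps down, watching for contact.

```bash
python3 -m crank '[{"delta_pos":[0,0,-0.16],"twist":0,"claw":0},{"delta_pos":[0,0,-0.16],"twist":0,"claw":0},{"delta_pos":[0,0,-0.08],"twist":0,"claw":0},{"delta_pos":[0,0,0],"twist":0,"claw":0}]';python3 -m crank '[{"delta_pos":[0,0,-0.04],"twist":0,"claw":0},{"delta_pos":[0,0,0],"twist":0,"claw":0},{"delta_pos":[0,0,0],"twist":0,"claw":0}]'
```

```text
time: 14.9
tcp_pos: [0.5449, -0.284, 0.1044]
tcp_rot: [-0.012, 1.0, 0.0, -0.0]
contact_force: [0.4, 0.7, -2.6]
width: 0.04
grasp_force: 25.0
time: 15.28
tcp_pos: [0.5449, -0.284, 0.1035]
tcp_rot: [-0.012, 1.0, -0.0, 0.0]
contact_force: [-0.4, -0.3, -2.2]
width: 0.0397
grasp_force: 25.0
```

```bash
python3 -m crank '[{"delta_pos":[0,0,-0.04],"twist":0,"claw":0},{"delta_pos":[0,0,0],"twist":0,"claw":0},{"delta_pos":[0,0,0],"twist":0,"claw":0}]';python3 -m crank '[{"delta_pos":[0,0,-0.04],"twist":0,"claw":0},{"delta_pos":[0,0,0],"twist":0,"claw":0},{"delta_pos":[0,0,0],"twist":0,"claw":0}]'
```

```text
time: 15.65
tcp_pos: [0.5449, -0.284, 0.1025]
tcp_rot: [-0.012, 1.0, -0.0, 0.0]
contact_force: [0.2, 0.0, -1.9]
width: 0.0399
grasp_force: 25.0
time: 16.02
tcp_pos: [0.5451, -0.2841, 0.1024]
tcp_rot: [-0.012, 1.0, -0.0, 0.0]
contact_force: [-1.5, 1.0, 4.8]
width: 0.0401
grasp_force: 24.9
```

The force changed sign, from -2.2 to +4.8 N, so the foot is on the mat. I'll release and retreat straight up.

```bash
python3 -m crank '[{"delta_pos":[0,0,0],"twist":0,"claw":0.6},{"delta_pos":[0,0,0],"twist":0,"claw":1},{"delta_pos":[0,0,0],"twist":0,"claw":1},{"delta_pos":[0,0,0],"twist":0,"claw":1},{"delta_pos":[0,0,0],"twist":0,"claw":1},{"delta_pos":[0,0,0],"twist":0,"claw":1}]' && python3 -m crank '[{"delta_pos":[0,0,0.5],"twist":0,"claw":1},{"delta_pos":[0,0,1],"twist":0,"claw":1},{"delta_pos":[0,0,1],"twist":0,"claw":1},{"delta_pos":[0,0,1],"twist":0,"claw":1},{"delta_pos":[0,0,1],"twist":0,"claw":1},{"delta_pos":[0,0,1],"twist":0,"claw":1},{"delta_pos":[0,0,0.5],"twist":0,"claw":1},{"delta_pos":[0,0,0],"twist":0,"claw":1},{"delta_pos":[0,0,0],"twist":0,"claw":1}]'
python3 - <<'E'
from h import *
im=cv2.cvtColor(arm.read_camera("side"),cv2.COLOR_RGB2BGR);cv2.imwrite("pics/end.png",im)
E
```

```text
time: 16.77
tcp_pos: [0.5449, -0.284, 0.1015]
tcp_rot: [-0.012, 1.0, -0.0, 0.0]
contact_force: [-0.6, 0.7, -0.1]
width: 0.0879
grasp_force: 0.0
time: 17.9
tcp_pos: [0.5447, -0.2838, 0.2505]
tcp_rot: [-0.012, 1.0, 0.001, -0.001]
contact_force: [-0.2, 0.7, -0.7]
width: 0.0878
grasp_force: 0.0
```

View pics/end.png

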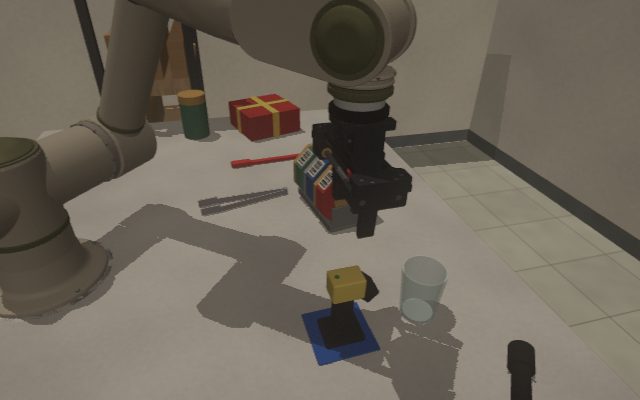

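The scanner stands upright on the mat at about (340,330), the gripper is clear of it, and the rest of the scene is unmoved.

```bash
python3 -c "
from bench import arm; print(arm.sign_off())"
```

```text
the job is handed in; nothing more can be done
None
```

I held the scanner on the red tin's label for about 2 s (computed aim error about 1–2 mm, 80 mm away), set it upright on its mat before letting go, and handed the job in at about 18 s; the last picture shows nothing else moved, but the sign-off gave no verdict.

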